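# Slide the bud vases into the stand

### The job

Push the two glass bud vases across the table into the wooden stand, one in each bay (either vase in either bay), until each touches the back rail or all but touches it. Push them gently, low down on the belly, so that they slide upright and never tip; do not pinch or lift them, leave the other things on the table alone, and take the hand away at the end.

Things in the scene. Friction and masses are not known exactly. Their poses are not given: they have to be found in the camera images.
- stand: low wooden stand, fixed. Origin: table level, middle of the back rail's front face; x along the rail, y into the bays, z up. Rail: x -97 to 97, y 0 to 20 mm, 45 high. Three blocks 30 high, y -34 to 0, at x -97 to -83, -17 to 17, 83 to 97 mm. Between them two bays 66 wide, open at -y, no floor: a vase slides in on the table and its near side stands out past the blocks. Yaw within 0.2 rad
- bay_near (a point): where the centre of a vase's foot comes when it stands home in the bay at the stand's x = -50 mm (the one nearer the robot): on the table, mid-bay, 24 mm in front of the rail. Axes as the stand's
- bay_far (a point): the same for the bay at the stand's x = +50 mm (farther from the robot)
- bud_vase_0: pale green glass bud vase, upright: round belly, in effect a cylinder 47 mm in diameter from the table to 54 mm up, then a neck 24 mm in diameter; 150 mm high, 0.10 to 0.17 kg. Origin: centre of its underside; z up, yaw means nothing. Slides when pushed within about 15 mm of its foot, may topple if pushed higher; a hand held straight down may strike the neck first, so lean it back from the push
- bud_vase_1: pale green glass bud vase, upright: round belly, in effect a cylinder 45 mm in diameter from the table to 52 mm up, then a neck 23 mm in diameter; 144 mm high, 0.10 to 0.17 kg. Origin: centre of its underside; z up, yaw means nothing. Slides when pushed within about 15 mm of its foot, may topple if pushed higher; a hand held straight down may strike the neck first, so lean it back from the push
- rubber_duck: bystander, to be left alone: small yellow bath duck, 56x46x42 mm. Origin: centre of its underside
- mini_pot: bystander, to be left alone: small clay plant pot, 64 mm across the rim, 50 mm high. Origin: centre of its underside
- glue_bottle: bystander, to be left alone: small amber dropper bottle, 33 mm in diameter, 102 mm high. Origin: centre of its underside
- ribbon_spool: bystander, to be left alone: spool of red ribbon lying flat, 72x70x30 mm. Origin: centre of its underside
- tape_roll: bystander, to be left alone: flat roll of green stem tape, 58 mm in diameter, 13 mm high. Origin: centre of its underside
Things that resemble listed ones, but are neither listed nor needed, are in the scene too. What is shaped like the bud_vase_1 but purple is not meant.

How it is judged (in metres and radians):
At the end, for the whole second after the job is handed in: One bud vase stands in each bay, its centre within 8 mm of the home point measured toward the rail and within 14 mm of mid-bay, upright (tilt under 0.08 rad), foot on the table, at rest (((x of bud_vase_0 in the frame of bay_near between -0.014 and 0.014 m and y of bud_vase_0 in the frame of bay_near between -0.008 and 0.008 m and x of bud_vase_1 in the frame of bay_far between -0.014 and 0.014 m and y of bud_vase_1 in the frame of bay_far between -0.008 and 0.008 m) or (x of bud_vase_0 in the frame of bay_far between -0.014 and 0.014 m and y of bud_vase_0 in the frame of bay_far between -0.008 and 0.008 m and x of bud_vase_1 in the frame of bay_near between -0.014 and 0.014 m and y of bud_vase_1 in the frame of bay_near between -0.008 and 0.008 m)) and angle between each of bud_vase_0, bud_vase_1's own z axis and vertical below 0.08 rad and height (world z) of each of bud_vase_0, bud_vase_1 below 0.005 m and linear speed of each of bud_vase_0, bud_vase_1 below 0.02 m/s); the robot touches nothing.
It fails at once if a bud vase is tipped by more than 0.3 rad (angle between any of bud_vase_0, bud_vase_1's own z axis and vertical above 0.3 rad).
It fails at once if a bud vase is lifted off the table (its foot more than 12 mm up) (height (world z) of any of bud_vase_0, bud_vase_1 above 0.012 m).
It fails at once if a bud vase is pinched or pressed hard (more than 30 N from the fingers) (contact force between the fingers and bud_vase_0 above 30 N or contact force between the fingers and bud_vase_1 above 30 N).
It fails at once if a bystander (duck, pot, dropper bottle, ribbon spool, tape roll) is moved by more than 15 mm (distance of any of rubber_duck, mini_pot, glue_bottle, ribbon_spool, tape_roll from where it was at the start of the episode above 0.015 m).
It also fails if it takes over 64 s, if anything falls off the work surface, if the arm or the gripper's body presses on something with over 40 N, if the wrist force passes 120 N, or if a joint passes its speed limit or range.

### The arm

A 6-joint arm with a two-finger parallel gripper is mounted at the origin on the work surface; the furniture and walls round the work are solid. World frame = base frame: x ahead of the robot, y to its left, z up, the work surface at z = 0. Lengths are in mm, angles in rad, forces in N, time in s.
With the tool pointing down it reaches from about 400 to 925 mm from the base axis. Payload 12.5 kg.
Tool frame: the origin (TCP) lies midway between the tips of the shut fingers; the grasp point (between the pads) lies 19 mm behind it; z points along the fingers, y is the line along which they close (so a half turn about z gives the same grasp; the last joint's range is limited). The gripper opens to 95 mm and grips with 3 to 60 N. Pads are 20 mm wide; open, the fingers measure 119 mm over their backs; the gripper's body (75 mm by 180 mm) begins 59 mm behind the grasp point.
Start: joints at [-1.419, 0.491, 1.559, -0, 1.092, -0.106], TCP at [159.369, -604.358, 214.661] pointing down, gripper open.
Joint ranges: [-3.1, 3.1], [-0.84, 2.19], [0.05, 2.79], [-1.13, 4.28], [0.06, 2.93], [-2.69, 2.69]. Speed limits (rad/s): [2.22, 2.22, 2.79, 3.14, 3.14, 3.14].

### API

Orientations are given as [roll, pitch, yaw] about the fixed x, y, z axes, in that order (R = Rz(yaw) Ry(pitch) Rx(roll)).
In Python, from cell import readout, eyes, env gives the robot as it stands.
- The arm moves only by the tool move_arm, never from a script. Its argument "plan" is a list of rows, each a list of 3 entries, a list of its own where there are three numbers: the turn, a rotation vector about the tool's x, y, z in degrees, then the shift along the tool's x, y, z in m, then the gripper command: -1 is shut, 1 is fully open, values between are in proportion. In form: [[[ax, ay, az], [x, y, z], jaw], ...]. A call has 1 to 5 rows; each row is the pose to reach, as a shift and turn from the pose commanded when the call began, along the tool's axes at that moment; what a row does not reach only later rows make up. A row lasts 1/8 s, in which the tool goes at most 62.5 mm and 10.7 degrees, less where a joint would pass 70% of its speed; a pose out of reach is approached as far as the arm can. A call with a gripper value outside its range is refused whole. The fingers move at their own pace and stop on an object; the grip force is fixed at half the most. Time passes only in rows, so rows that repeat a pose let the fingers close. It gives the time, the measured TCP pose, the force, the opening and the grip force at its end, in the units of the state.
- readout.state(): the state, without advancing time (a new reading comes with each control period).
- eyes.read_camera(name): name is "scene" or "top" or "wrist"; returns a dict with "img" (480x640x3 uint8, red, green, blue), "K" (3x3 intrinsics, pixels), "dist" ([k1, k2, p1, p2, k3] as OpenCV has them; the pictures are not rectified), "extrinsics" (4x4, takes a point from camera to world coordinates). Camera axes: x right, y up, looking along -z (the intrinsics and any distortion apply to the point x, -y, -z); pixel columns grow to the right and rows downward; lengths in mm; the calibration is good to about 2 mm. A picture is of the moment at which its call begins. There is no depth.
- env.job_done(): hands the job in; it is judged then, once.
Trained networks look in a picture, given as the dict that the camera call returned (one of the last four; its "shot" number tells which), for a name from the list of things; names that differ only in an ending like _2 or _b are one class to them, and where a whole thing is asked for, a point or a joint stands for the part that bears it (a point fixed in the world has none). Each returns a list of dicts, best first, with "score" (0 to 1); they miss things now and then, are a little off and sometimes report something else, mostly with a low value. They report only what shows in the picture. A call takes as long as a camera call. They do not tell look-alikes from the thing itself.
- eyes.cut_out(picture, name): "mask" (480x640 bool, what is visible of it) and "uv" ([column, row] in pixels, amid what is visible of it).
The state is a dict: "t": time; "joints": joint angles; "qvel": joint speeds; "tau": joint torques, N m; "eef_pos": TCP position; "tcp_rot": TCP orientation; "ft_force": force on the tool from outside, world axes, zero at the start; "moment": the same for the moment, N m; "opening": opening from 0.0 (shut) to 1.0 (fully open); "grip_force": force on a finger pad.
Only numpy, scipy, OpenCV 4.12 (cv2) and the standard library are available. Lean on these libraries where they do the work, as an engineer would, in place of code of your own. Each camera call takes 0.05 s, during which the arm holds its last target. There are 200 camera calls.

## Working session

There is one attempt and no reset: what is moved stays moved. The work goes in short steps, Python scripts to look and compute and a tool call to move; the robot and the scene stay as the last step left them, time stands still between calls to the robot, and variables do not carry over. Pictures are saved under pics/ and viewed, at most 10 in all, crops included, and the job is handed in when it is done.

Besides the shell and the picture viewer there is one more tool, called after "Emit:" as a command line: name --argument value ..., lists and objects as JSON in quotes. move_arm: Moves the arm, as the interface text tells. Its arguments: {"type":"object","properties":{"plan":{"type":"array","items":{"type":"array"}}},"required":["plan"]}

```bash
mkdir -p pics; ls; cat > h.py <<'E'
import numpy as np, cv2
from cell import readout, eyes, env
def ray(p,uv):
    n=cv2.undistortPoints(np.array([[uv]],float),p["K"],np.array(p["dist"],float))[0,0]
    E=np.array(p["extrinsics"]); return E[:3,3],E[:3,:3]@np.array([n[0],-n[1],-1.])
def onz(p,uv,z=0):
    o,d=ray(p,uv); return o+d*(z-o[2])/d[2]
def proj(p,X):
    E=np.array(p["extrinsics"]); c=(np.atleast_2d(X)-E[:3,3])@E[:3,:3]; c=c*[1,-1,-1]
    return cv2.projectPoints(c,np.zeros(3),np.zeros(3),np.array(p["K"],float),np.array(p["dist"],float))[0][:,0]
def save(p,n): cv2.imwrite("pics/"+n,p["img"][:,:,::-1])
E
python3 - <<'E'
from h import *
s=readout.state(); print(s)
for c in("top","scene"):
    p=eyes.read_camera(c); save(p,c+".png"); print(c,np.round(p["extrinsics"],2).tolist(),np.round(p["K"]).tolist())
    for n in("bud_vase_0","stand","rubber_duck","mini_pot","glue_bottle","ribbon_spool","tape_roll"):
        for r in eyes.cut_out(p,n):
            if r["score"]>.2:
                ys,xs=np.nonzero(r["mask"]); print(n,round(r["score"],2),np.round(r["uv"]),xs.min(),xs.max(),ys.min(),ys.max(),np.round(onz(p,r["uv"])),p["img"][r["mask"]].mean(0).round())
E
```

```text
pics
{'t': 0.0, 'joints': array([-1.41858857e+00,  4.91573343e-01,  1.55946626e+00, -3.24086946e-05,
        1.09174272e+00, -1.05625961e-01]), 'qvel': array([ 0.00106007,  0.000638  ,  0.00187722, -0.00140719,  0.00110296,
        0.00028185]), 'tau': array([-3.65790336e-03, -6.12653446e+01, -2.58188331e+01,  6.92856289e-02,
        4.81658068e-02, -7.83785026e-05]), 'eef_pos': array([ 159.32489307, -604.07778813,  214.04741075]), 'tcp_rot': array([-3.14040658e+00, -9.68443190e-05,  2.57848616e-01]), 'ft_force': array([0.3309382 , 0.64303855, 1.06860592]), 'moment': array([0.01509555, 0.02428248, 0.01424545]), 'grip_force': 0.0, 'opening': 0.999310175205082}
top [[0.0, 1.0, -0.08, 466.4], [-1.0, -0.0, -0.01, -24.06], [-0.01, 0.08, 1.0, 1229.48], [0.0, 0.0, 0.0, 1.0]] [[514.0, 0.0, 313.0], [0.0, 514.0, 239.0], [0.0, 0.0, 1.0]]
bud_vase_0 0.83 [368. 323.] 358 378 313 332 [ 370. -140.    0.] [ 97.  60. 107.]
bud_vase_0 0.69 [330. 291.] 323 343 280 298 [446. -52.   0.] [108. 122.  95.]
bud_vase_0 0.62 [367. 219.] 358 377 209 229 [ 620. -141.    0.] [103. 120.  91.]
stand 0.89 [202. 242.
[... 946 characters left out ...]
0.71 [363. 243.] 353 374 201 268 [ 496. -152.    0.] [143. 156. 122.]
bud_vase_0 0.56 [414. 237.] 402 423 197 261 [ 407. -243.    0.] [102.  75. 106.]
bud_vase_0 0.32 [381. 217.] 370 392 209 222 [ 521. -307.    0.] [ 98. 123.  84.]
stand 0.57 [235. 310.] 181 288 287 334 [572. 227.   0.] [130.  97.  69.]
rubber_duck 0.73 [361. 308.] 349 373 297 320 [376.  97.   0.] [194. 152.  57.]
mini_pot 0.7 [324. 337.] 305 344 320 362 [389. 212.   0.] [134.  90.  66.]
glue_bottle 0.63 [221. 226.] 214 230 201 243 [829. -48.   0.] [110.  99.  89.]
ribbon_spool 0.82 [255. 218.] 244 269 208 228 [ 788. -134.    0.] [163. 133. 108.]
tape_roll 0.69 [382. 213.] 370 392 209 222 [ 529. -332.    0.] [ 95. 122.  82.]
```

View pics/top.png

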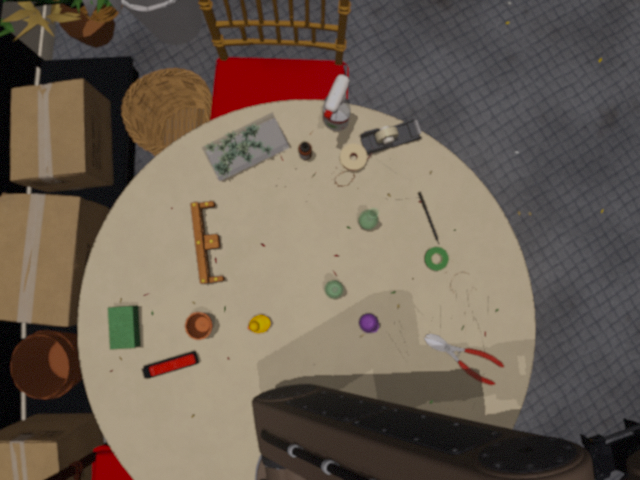

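View pics/scene.png

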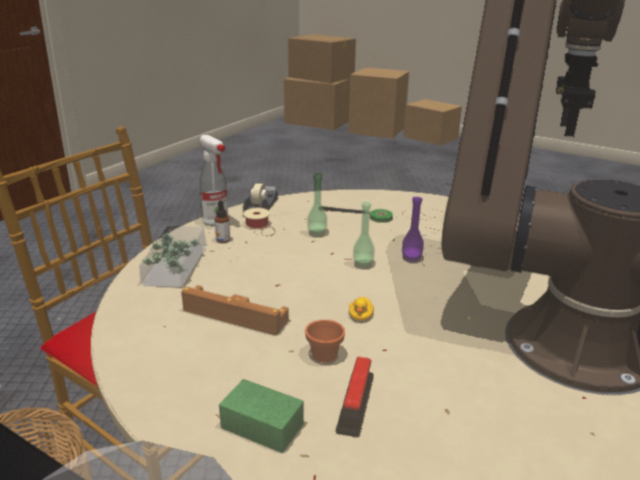

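Top: the green vases are at about (368,219) and (333,289), the purple look-alike is at (369,323), and the stand is at (203,242) with its bays opening toward −y. The scene view agrees. Next I fit the models to the masks to get poses.

```bash
cat >> h.py <<'E'
from scipy.optimize import minimize
from scipy.spatial.transform import Rotation as Ro
def hullmask(p,pts,m):
    cv2.fillConvexPoly(m,cv2.convexHull(np.round(proj(p,pts)*16).astype(np.int32)),255,cv2.LINE_AA,4)
def box(x0,x1,y0,y1,z1): return np.array([[x,y,z] for x in(x0,x1) for y in(y0,y1) for z in(0,z1)],float)
BX=[box(-97,97,0,20,45),box(-97,-83,-34,0,30),box(-17,17,-34,0,30),box(83,97,-34,0,30)]
def rstand(p,q):
    m=np.zeros((480,640),np.uint8); R=Ro.from_euler('z',q[2]).as_matrix()
    for b in BX: hullmask(p,b@R.T+[q[0],q[1],0],m)
    return m/255.
def cyl(r,z0,z1):
    t=np.linspace(0,2*np.pi,24); return np.array([[r*np.cos(a),r*np.sin(a),z] for a in t for z in(z0,z1)])
def rvase(p,q,s=0):
    m=np.zeros((480,640),np.uint8); d,h,n,H=((47,54,24,150),(45,52,23,144))[s]
    o=[q[0],q[1],0]
    for c in(cyl(d/2,0,h),cyl(n/2,h,H)): hullmask(p,c+o,m)
    return m/255.
def fit(pm,ren,q0,step):
    f=lambda q:sum(1-np.minimum(M,r).sum()/np.maximum(M,r).sum() for p,M in pm for r in[ren(p,q)])/len(pm)
    q0=np.array(q0,float); sx=np.vstack([q0]+[q0+np.eye(len(q0))[i]*step[i] for i in range(len(q0))])
    o=minimize(f,q0,method="Nelder-Mead",options=dict(initial_simplex=sx,xatol=.05,fatol=1e-4)); return o.x,o.fun
def masks(p,n,col=None):
    return [(r["mask"].astype(float),r["score"],onz(p,r["uv"])) for r in eyes.cut_out(p,n) if r["score"]>.15]
def near(p,n,ren,q):   # best overlapping detection with model at q
    R=ren(p,q); L=[(np.minimum(M,R).sum()/np.maximum(M,R).sum(),M) for M,_,_ in masks(p,n)]
    return max(L,key=lambda t:t[0]) if L else (0,None)
def locate(ps,n,ren,q,step):
    pm=[]
    for p in ps:
        i,M=near(p,n,ren,q)
        if i>.1: pm.append((p,M))
    return [np.round(x,3) for x in ([fit([a],ren,q,step) for a in pm]+[fit(pm,ren,q,step)] ) for x in x]
E
python3 - <<'E'
from h import *
ps=[eyes.read_camera(c) for c in("top","scene")]
print("stand",locate(ps,"stand",rstand,(565,253,0),(15,15,.1)))
for nm,q,s in(("far",(612,-138),0),("near",(446,-51),0),("purple",(374,-135),1)):
    for k in((0,1)if s==0 else(1,)): print(nm,k,locate(ps,"bud_vase_0",lambda p,x:rvase(p,x,k),q,(12,12)))
E
```

```text
stand [array([5.60973e+02, 2.48003e+02, 1.46000e-01]), np.float64(0.125), array([5.61509e+02, 2.46405e+02, 7.20000e-02]), np.float64(0.174), array([5.60878e+02, 2.47863e+02, 1.45000e-01]), np.float64(0.155)]
far 0 [array([ 611.29 , -137.056]), np.float64(0.271), array([ 620.006, -150.265]), np.float64(0.234), array([ 612.951, -138.568]), np.float64(0.26)]
far 1 [array([ 614.003, -138.421]), np.float64(0.207), array([ 619.627, -150.716]), np.float64(0.18), array([ 613.828, -139.981]), np.float64(0.213)]
near 0 [array([451.561, -55.906]), np.float64(0.161), array([454.2  , -65.133]), np.float64(0.279), array([449.697, -55.759]), np.float64(0.226)]
near 1 [array([450.541, -56.148]), np.float64(0.095), array([453.709, -64.639]), np.float64(0.222), array([450.395, -55.92 ]), np.float64(0.167)]
purple 1 [array([ 372.808, -136.902]), np.float64(0.141), array([ 374.031, -148.171]), np.float64(0.201), array([ 371.341, -138.622]), np.float64(0.176)]
```

```bash
cat >> h.py <<'E'
def Rt(yaw,lean):
    d=np.array([np.cos(yaw),np.sin(yaw),0]); a=np.radians(lean); u=np.array([0,0,1.])
    x=d*np.cos(a)+u*np.sin(a); z=d*np.sin(a)-u*np.cos(a); return np.c_[x,np.cross(z,x),z]
def cur():
    s=readout.state(); return np.array(s["eef_pos"]),Ro.from_euler('xyz',s["tcp_rot"]).as_matrix()
def rows(P0,R0,targets,jaw):
    out=[]
    for P,R in targets:
        w=np.degrees(Ro.from_matrix(R0.T@R).as_rotvec()); t=R0.T@(np.array(P)-P0)/1000
        out.append([[round(float(v),1) for v in w],[round(float(v),4) for v in t],jaw])
    return out
E
python3 - <<'E'
from h import *
P,R=cur(); print(R.round(2).tolist()); print(rows(P,R,[((613,-205,215),Rt(np.pi/2,25))],-.5))
E
```

```text
[[0.97, 0.25, 0.0], [0.25, -0.97, -0.0], [-0.0, 0.0, -1.0]]
[[[16.4, 21.3, -74.0], [0.5405, -0.2705, -0.0004], -0.5]]
```

Emit:
move_arm --plan '[[[16.4, 21.3, -74.0], [0.5405, -0.2705, 0], -0.5], [[16.4, 21.3, -74.0], [0.5405, -0.2705, 0], -0.5], [[16.4, 21.3, -74.0], [0.5405, -0.2705, 0], -0.5], [[16.4, 21.3, -74.0], [0.5405, -0.2705, 0], -0.5], [[16.4, 21.3, -74.0], [0.5405, -0.2705, 0], -0.5]]'

```text
t: 2.12
eef_pos: [395.2, -396.5, 214.9]
tcp_rot: [-3.075, -0.304, 1.142]
ft_force: [0.1, -0.8, 0.3]
opening: 0.53
grip_force: 0.0
```

```bash
python3 - <<'E'
from h import *
P,R=cur(); print(P.round()); print(rows(P,R,[((613,-205,200),Rt(np.pi/2,25))],-.5))
E
```

```text
[ 395. -397.  215.]
[[[5.2, 6.7, -23.2], [0.2482, 0.1243, 0.0855], -0.5]]
```

Emit:
move_arm --plan '[[[5.2, 6.7, -23.2], [0.248, 0.124, 0.0855], -0.5], [[5.2, 6.7, -23.2], [0.248, 0.124, 0.0855], -0.5], [[5.2, 6.7, -23.2], [0.248, 0.124, 0.0855], -0.5], [[5.2, 6.7, -23.2], [0.248, 0.124, 0.0855], -0.5], [[5.2, 6.7, -23.2], [0.248, 0.124, 0.0855], -0.5]]'

```text
t: 2.75
eef_pos: [614.1, -205.3, 198.8]
tcp_rot: [-3.14, -0.436, 1.567]
ft_force: [0.8, 0.2, 0.6]
opening: 0.25
grip_force: 0.0
```

```bash
python3 - <<'E'
from h import *
p=eyes.read_camera("wrist"); save(p,"w1.png")
P,R=cur(); s=readout.state(); print(P.round(1),s["tcp_rot"],s["opening"],s["joints"].round(2)); print(np.round(R.T@(p["extrinsics"][:3,3]-P)))
for k in(0,1): print(locate([p],"bud_vase_0",lambda p,x:rvase(p,x,k),(613,-140),(12,12)))
print(rows(P,R,[((613,-205,60),Rt(np.pi/2,25)),((613,-200,8),Rt(np.pi/2,25))],-.5))
E
```

```text
[ 616.2 -202.6  198.6] [-3.1402972  -0.43665631  1.56916258] 0.24686030903474418 [-0.57  0.63  1.42  0.37  1.36 -0.7 ]
[  67.   -1. -172.]
[array([ 614.656, -140.956]), np.float64(0.088), array([ 614.656, -140.956]), np.float64(0.088)]
[array([ 614.671, -138.649]), np.float64(0.06), array([ 614.671, -138.649]), np.float64(0.06)]
[[[-0.0, -0.0, -0.1], [-0.0608, -0.0031, 0.1246], -0.5], [[-0.0, -0.0, -0.1], [-0.0783, -0.003, 0.1738], -0.5]]
```

View pics/w1.png

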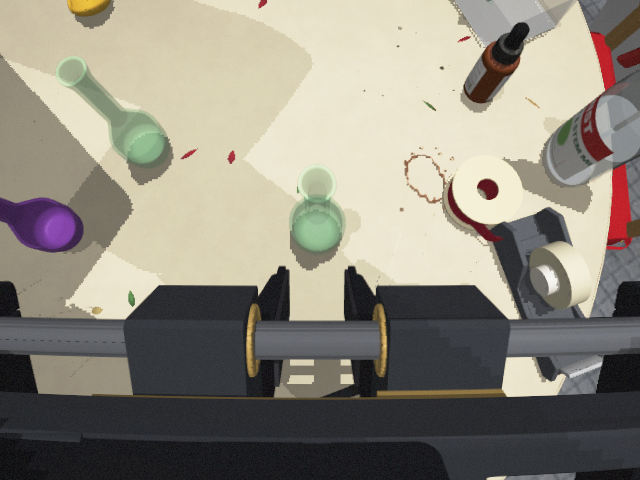

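Emit:
move_arm --plan '[[[0, 0, 0], [-0.061, -0.0015, 0.1246], -0.5], [[0, 0, 0], [-0.061, -0.0015, 0.1246], -0.5], [[0, 0, 0], [-0.078, -0.0015, 0.1735], -0.5], [[0, 0, 0], [-0.078, -0.0015, 0.1735], -0.5], [[0, 0, 0], [-0.078, -0.0015, 0.1735], -0.5]]'

```text
t: 3.52
eef_pos: [610.0, -205.9, 9.0]
tcp_rot: [-3.139, -0.436, 1.564]
ft_force: [-0.6, -1.1, -0.4]
opening: 0.246
grip_force: 0.0
```

```bash
python3 - <<'E'
from h import *
p=eyes.read_camera("wrist")
print([readout.state()["eef_pos"].round(1) for _ in range(2)])
q1=locate([p],"bud_vase_0",lambda p,x:rvase(p,x,0),(613,-140),(12,12));q2=locate([p],"bud_vase_0",lambda p,x:rvase(p,x,1),(613,-140),(12,12)); print(q1[:2],q2[:2])
P,R=cur(); y=Rt(np.pi/2,25)
print(rows(P,R,[((614,P[1]+k,7.5),y) for k in(20,80,155)],-.5))
E
```

```text
[array([ 610.3, -205.9,    9.6]), array([ 610.3, -205.9,    9.6])]
[array([ 614.713, -136.619]), np.float64(0.142)] [array([ 614.706, -138.165]), np.float64(0.118)]
[[[0.1, 0.1, -0.3], [0.0171, 0.0032, 0.0107], -0.5], [[0.1, 0.1, -0.3], [0.0715, 0.0029, 0.036], -0.5], [[0.1, 0.1, -0.3], [0.1395, 0.0026, 0.0676], -0.5]]
```

Emit:
move_arm --plan '[[[0, 0, 0], [0.019, 0.0015, 0.0085], -0.5], [[0, 0, 0], [0.0285, 0.0015, 0.0145], -0.5], [[0, 0, 0], [0.036, 0.0015, 0.018], -0.5], [[0, 0, 0], [0.0465, 0.0015, 0.023], -0.5], [[0, 0, 0], [0.058, 0.0015, 0.0285], -0.5]]'

```text
t: 4.3
eef_pos: [612.5, -139.8, 7.7]
tcp_rot: [-3.14, -0.435, 1.566]
ft_force: [0.0, -2.3, 1.1]
opening: 0.251
grip_force: 0.9
```

```bash
python3 - <<'E'
from h import *
p=eyes.read_camera("wrist"); save(p,"w2.png")
print(readout.state()["eef_pos"].round(1))
for k in (0,1): print(locate([p],"bud_vase_0",lambda p,x:rvase(p,x,k),(614,-115),(12,12))[:2],locate([p],"bud_vase_0",lambda p,x:rvase(p,x,k),(451,-57),(12,12))[:2])
E
```

```text
[ 612.2 -138.2    7.6]
[array([ 613.253, -109.18 ]), np.float64(0.126)] [array([452.675, -55.961]), np.float64(0.455)]
[array([ 613.248, -109.943]), np.float64(0.121)] [array([444.89 , -54.418]), np.float64(0.072)]
```

View pics/w2.png

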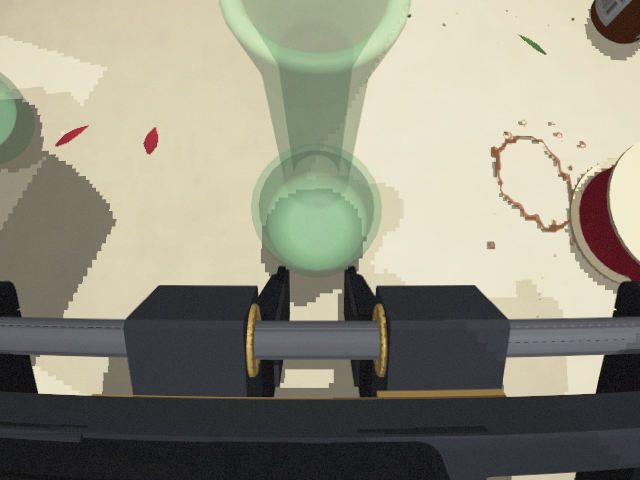

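Emit:
move_arm --plan '[[[0, 0, 0], [0.0118, 0, 0.0055], -0.5], [[0, 0, 0], [0.0254, 0, 0.0118], -0.5], [[0, 0, 0], [0.039, 0, 0.0182], -0.5], [[0, 0, 0], [0.0526, 0, 0.0245], -0.5], [[0, 0, 0], [0.0662, 0, 0.0309], -0.5]]'

```text
t: 5.18
eef_pos: [612.7, -66.2, 7.5]
tcp_rot: [-3.14, -0.435, 1.566]
ft_force: [-0.7, -1.1, -0.7]
opening: 0.247
grip_force: 0.4
```

Emit:
move_arm --plan '[[[0, 0, 0], [0.0136, 0, 0.0063], -0.5], [[0, 0, 0], [0.0272, 0, 0.0127], -0.5], [[0, 0, 0], [0.0408, 0, 0.019], -0.5], [[0, 0, 0], [0.0544, 0, 0.0254], -0.5], [[0, 0, 0], [0.068, 0, 0.0317], -0.5]]'

```text
t: 5.8
eef_pos: [613.0, 8.6, 7.5]
tcp_rot: [-3.14, -0.435, 1.566]
ft_force: [0.1, -0.8, -0.8]
opening: 0.25
grip_force: 0.4
```

Emit:
move_arm --plan '[[[0, 0, 0], [0.0136, 0, 0.0063], -0.5], [[0, 0, 0], [0.0272, 0, 0.0127], -0.5], [[0, 0, 0], [0.0408, 0, 0.019], -0.5], [[0, 0, 0], [0.0544, 0, 0.0254], -0.5], [[0, 0, 0], [0.0645, 0, 0.0301], -0.5]]'

```text
t: 6.42
eef_pos: [613.3, 79.9, 7.4]
tcp_rot: [-3.14, -0.436, 1.566]
ft_force: [0.9, -1.4, -0.1]
opening: 0.247
grip_force: 0.5
```

```bash
python3 - <<'E'
from h import *
p=eyes.read_camera("wrist"); save(p,"w3.png"); t=eyes.read_camera("top")
P,R=cur();print(P.round(1),readout.state()["joints"].round(2))
print(locate([p],"bud_vase_0",lambda p,x:rvase(p,x,1),(P[0],P[1]+29),(12,12))[:2])
for c in(p,t): print(locate([c],"stand",rstand,(561,248,.11),(10,10,.08))[:2])
E
```

```text
[613.2  80.1   7.4] [-0.16  0.78  1.76  0.63  0.79 -0.65]
[array([614.08 , 110.017]), np.float64(0.123)]
[array([5.59033e+02, 2.54964e+02, 1.86000e-01]), np.float64(0.257)]
[array([5.60803e+02, 2.47700e+02, 1.62000e-01]), np.float64(0.431)]
```

View pics/w3.png

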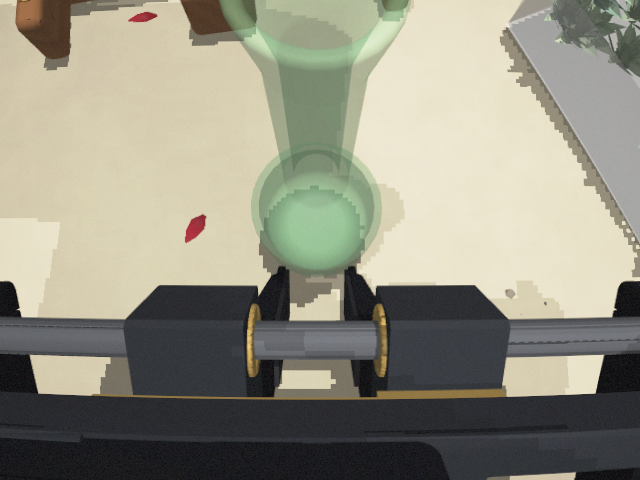

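Wrist view: the vase is cradled and upright. The near block's tip is at (68,60) and the middle block's front-left foot is at (193,32). I use these to pin down the stand.

```bash
python3 - <<'E'
from h import *
import cv2
p=eyes.read_camera("wrist"); cv2.imwrite("pics/w3c.png",cv2.resize(p["img"][0:90,0:270,::-1],(800,267),interpolation=cv2.INTER_CUBIC))
for q in((561,248,.15),(561,248,.1)):
  R=Ro.from_euler('z',q[2]).as_matrix()
  for X in((-97,-34,0),(-83,-34,0),(-17,-34,0),(17,-34,0),(-97,-34,30),(-83,-34,30),(-17,-34,30),(17,-34,30)):
    print(q[2],X,proj(p,R@np.array(X)+[q[0],q[1],0])[0].round())
for uv in((68,60),(48,55),(193,32)): print(onz(p,uv).round(1))
E
```

```text
0.15 (-97, -34, 0) [48. 63.]
0.15 (-83, -34, 0) [72. 58.]
0.15 (-17, -34, 0) [193.  37.]
0.15 (17, -34, 0) [257.  28.]
0.15 (-97, -34, 30) [11. 28.]
0.15 (-83, -34, 30) [38. 22.]
0.15 (-17, -34, 30) [175.  -3.]
0.15 (17, -34, 30) [248. -15.]
0.1 (-97, -34, 0) [45. 56.]
0.1 (-83, -34, 0) [70. 52.]
0.1 (-17, -34, 0) [190.  36.]
0.1 (17, -34, 0) [254.  29.]
0.1 (-97, -34, 30) [ 8. 20.]
0.1 (-83, -34, 30) [35. 15.]
0.1 (-17, -34, 30) [171.  -4.]
0.1 (17, -34, 30) [244. -13.]
[481.6 201.    0. ]
[469.5 204.8   0. ]
[548.9 215.1   0. ]
```

View pics/w3c.png

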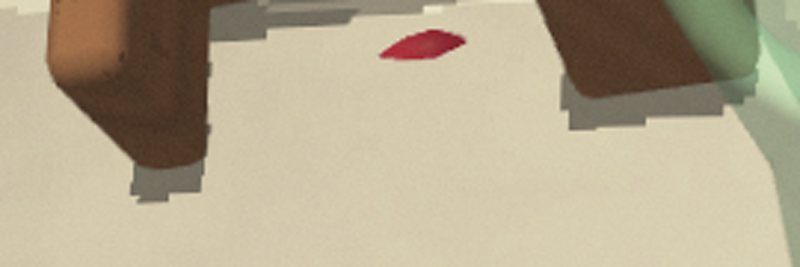

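```bash
python3 - <<'E'
from h import *
from scipy.optimize import least_squares
p=eyes.read_camera("wrist")
uv=np.array([(46.,56.5),(70,54.5),(197,33.5),(256,26.5)]); L=np.array([(-97,-34,0),(-83,-34,0),(-17,-34,0),(17,-34,0.)])
f=lambda q:(proj(p,L@Ro.from_euler('z',q[2]).as_matrix().T+[q[0],q[1],0])-uv).ravel()
o=least_squares(f,[561,248,.12]);q=o.x;print(q.round(3),o.fun.round(1))
R=Ro.from_euler('z',q[2]).as_matrix()
for b in((50,-24,0),(-50,-24,0),(50,-52,0)): print((R@np.array(b)+[q[0],q[1],0]).round(1))
E
```

```text
[5.61513e+02 2.49281e+02 1.29000e-01] [ 1.8  1.   2.4 -1.3 -4.2  1.1  0.3 -0.5]
[614.2 231.9   0. ]
[515.  219.1   0. ]
[617.8 204.1   0. ]
```

Emit:
move_arm --plan '[[[0, 0, 0], [0.0118, 0, 0.0055], -0.5], [[0, 0, 0], [0.0254, 0, 0.0118], -0.5], [[0, 0, 0], [0.039, 0, 0.0182], -0.5], [[0, 0, 0], [0.0526, 0, 0.0245], -0.5], [[0, 0, 0], [0.0662, 0, 0.0309], -0.5]]'

```text
t: 7.4
eef_pos: [613.6, 153.1, 7.3]
tcp_rot: [-3.14, -0.435, 1.566]
ft_force: [-0.1, -1.4, -0.3]
opening: 0.248
grip_force: 0.4
```

Emit:
move_arm --plan '[[[0, 0, 0], [0.0091, 0, 0.0042], -0.5], [[0, 0, 0], [0.0172, 0, 0.008], -0.5], [[0, 0, 0], [0.0245, 0, 0.0114], -0.5], [[0, 0, 0], [0.0299, 0, 0.0139], -0.5], [[0, 0, 0], [0.0335, 0, 0.0156], -0.5]]'

```text
t: 8.02
eef_pos: [613.8, 189.0, 7.2]
tcp_rot: [-3.14, -0.435, 1.566]
ft_force: [-0.4, -1.0, 0.2]
opening: 0.248
grip_force: 0.5
```

```bash
python3 - <<'E'
from h import *
p=eyes.read_camera("wrist"); save(p,"w4.png"); t=eyes.read_camera("top")
P,R=cur();print(P.round(1))
for c in(p,t): print([locate([c],"bud_vase_0",lambda p,x:rvase(p,x,k),(P[0],P[1]+29),(12,12))[:2] for k in(0,1)])
E
```

```text
[613.8 189.1   7.2]
[[array([614.631, 219.966]), np.float64(0.129)], [array([614.654, 219.212]), np.float64(0.121)]]
[[array([613.421, 219.309]), np.float64(0.232)], [array([613.782, 219.899]), np.float64(0.184)]]
```

View pics/w4.png

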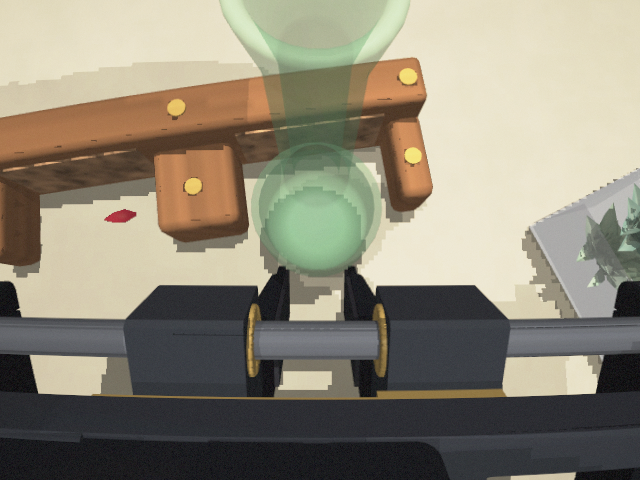

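Emit:
move_arm --plan '[[[0, 0, 0], [0.0027, 0, 0.0013], -0.5], [[0, 0, 0], [0.0054, 0, 0.0025], -0.5], [[0, 0, 0], [0.0073, 0, 0.0034], -0.5], [[0, 0, 0], [0.0086, 0, 0.004], -0.5], [[0, 0, 0], [0.0095, 0, 0.0044], -0.5]]'

```text
t: 8.95
eef_pos: [613.9, 199.4, 7.3]
tcp_rot: [-3.14, -0.435, 1.566]
ft_force: [0.6, -0.7, 1.0]
opening: 0.25
grip_force: 0.4
```

Emit:
move_arm --plan '[[[0, 0, 0], [0.0009, 0, 0.0004], -0.5], [[0, 0, 0], [0.0014, 0, 0.0006], -0.5], [[0, 0, 0], [0.0018, 0, 0.0008], -0.5]]'

```text
t: 9.32
eef_pos: [613.9, 201.3, 7.3]
tcp_rot: [-3.14, -0.435, 1.566]
ft_force: [0.6, -0.3, 0.2]
opening: 0.25
grip_force: 0.3
```

Emit:
move_arm --plan '[[[0, 0, 0], [0.0009, 0, 0.0004], -0.5], [[0, 0, 0], [0.0014, 0, 0.0006], -0.5], [[0, 0, 0], [0.0018, 0, 0.0008], -0.5]]'

```text
t: 9.7
eef_pos: [614.2, 202.2, 7.2]
tcp_rot: [-3.141, -0.434, 1.566]
ft_force: [-1.2, -11.2, 1.4]
opening: 0.248
grip_force: 4.5
```

Emit:
move_arm --plan '[[[0, 0, 0], [0.0009, 0, 0.0004], -0.5], [[0, 0, 0], [0.0009, 0, 0.0004], -0.5]]'

```text
t: 9.95
eef_pos: [614.3, 202.5, 7.2]
tcp_rot: [-3.141, -0.433, 1.566]
ft_force: [-0.9, -14.4, 1.1]
opening: 0.252
grip_force: 6.4
```

```bash
python3 - <<'E'
from h import *
p=eyes.read_camera("wrist"); save(p,"w5.png")
P,R=cur();print(P.round(1))
print([locate([p],"bud_vase_0",lambda p,x:rvase(p,x,k),(P[0],P[1]+29),(12,12))[:2] for k in(0,1)], locate([p],"stand",rstand,(561,249,.129),(6,6,.05))[:2])
# overlay of expected stand
for q,c in (((561.5,249.3,.129),(0,0,255)),):
  im=p["img"][:,:,::-1].copy(); R=Ro.from_euler('z',q[2]).as_matrix()
  for b in ([(-97,0,45),(97,0,45),(97,20,45),(-97,20,45)],[(-17,0,30),(-17,-34,30),(17,-34,30),(17,0,30)],[(83,0,30),(83,-34,30),(97,-34,30),(97,0,30)],[(50-33,0,0),(83,0,0)]):
    cv2.polylines(im,[np.round(proj(p,np.array(b,float)@R.T+[q[0],q[1],0])).astype(int)],True,c,1)
  cv2.imwrite("pics/w5.png",im)
E
```

```text
[614.3 202.5   7.2]
[[array([614.584, 232.361]), np.float64(0.123)], [array([614.588, 231.717]), np.float64(0.121)]] [array([5.61280e+02, 2.47819e+02, 1.32000e-01]), np.float64(0.215)]
```

View pics/w5.png

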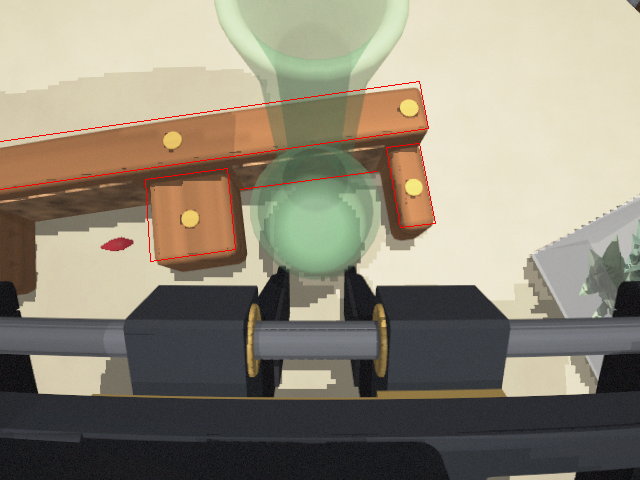

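Vase 1 is home: it is against the rail (about 14 N) and centred in the bay. I back off and go to the near vase.

Emit:
move_arm --plan '[[[0, 0, 0], [-0.009, 0, -0.0042], -0.5], [[0, 0, 0], [-0.036, 0, -0.017], -0.5], [[0, 0, 0], [-0.0634, 0, -0.0296], -0.5], [[0, 0, 0], [-0.063, 0, -0.0296], -0.5]]'

```text
t: 10.65
eef_pos: [613.9, 132.9, 7.6]
tcp_rot: [-3.14, -0.436, 1.563]
ft_force: [-0.4, 0.2, -0.1]
opening: 0.249
grip_force: 0.0
```

```bash
python3 - <<'E'
from h import *
P,R=cur(); T=Rt(np.pi/2,25); print(P.round(1)); print(rows(P,R,[((580,90,110),T),((560,20,205),T),((503,-135,200),T)],1))
E
```

```text
[613.9 132.9   7.6]
[[[0.1, 0.0, -0.4], [0.004, -0.0338, -0.111], 1], [[0.1, 0.0, -0.4], [-0.0194, -0.0535, -0.2267], 1], [[0.1, 0.0, -0.4], [-0.1625, -0.1094, -0.2876], 1]]
```

Emit:
move_arm --plan '[[[0, 0, 0], [0.004, -0.0338, -0.111], 1], [[0, 0, 0], [0.004, -0.0338, -0.111], 1], [[0, 0, 0], [-0.0194, -0.0535, -0.2267], 1], [[0, 0, 0], [-0.0194, -0.0535, -0.2267], 1], [[0, 0, 0], [-0.1625, -0.1094, -0.2876], 1]]'

```text
t: 11.28
eef_pos: [539.4, -37.0, 206.6]
tcp_rot: [3.137, -0.434, 1.571]
ft_force: [0.9, -0.9, -0.5]
opening: 0.719
grip_force: 0.0
```

```bash
python3 - <<'E'
from h import *
P,R=cur(); T=Rt(np.pi/2,25); print(P.round(1)); print(rows(P,R,[((503,-135,200),T)],1))
E
```

```text
[539.4 -37.  206.6]
[[[0.3, 0.2, 0.0], [-0.0917, -0.0363, -0.0354], 1]]
```

Emit:
move_arm --plan '[[[0.3, 0.2, 0], [-0.0917, -0.0363, -0.0354], 1], [[0.3, 0.2, 0], [-0.0917, -0.0363, -0.0354], 1], [[0.3, 0.2, 0], [-0.0917, -0.0363, -0.0354], 1], [[0.3, 0.2, 0], [-0.0917, -0.0363, -0.0354], 1]]'

```text
t: 11.78
eef_pos: [502.0, -134.1, 196.7]
tcp_rot: [-3.134, -0.439, 1.566]
ft_force: [-1.0, 1.0, -0.6]
opening: 0.999
grip_force: 0.0
```

```bash
python3 - <<'E'
from h import *
p=eyes.read_camera("wrist"); save(p,"w6.png")
P,R=cur(); T=Rt(np.pi/2,25); print(P.round(1),readout.state()["joints"].round(2))
print([locate([p],"bud_vase_0",lambda p,x:rvase(p,x,k),q,(12,12))[:2] for k,q in((0,(450,-57)),(1,(450,-57)),(1,(372,-137)))])
print(rows(P,R,[((503,-135,60),T),((503,-130,7.5),T)],1))
E
```

```text
[ 502.1 -133.8  196.7] [-0.58  0.45  1.77  0.39  1.21 -0.77]
[[array([454.002, -61.959]), np.float64(0.223)], [array([452.465, -59.009]), np.float64(0.146)], [array([ 388.83 , -135.199]), np.float64(0.743)]]
[[[-0.3, -0.2, -0.2], [-0.0593, 0.0018, 0.1232], 1], [[-0.3, -0.2, -0.2], [-0.0771, 0.0021, 0.1729], 1]]
```

View pics/w6.png

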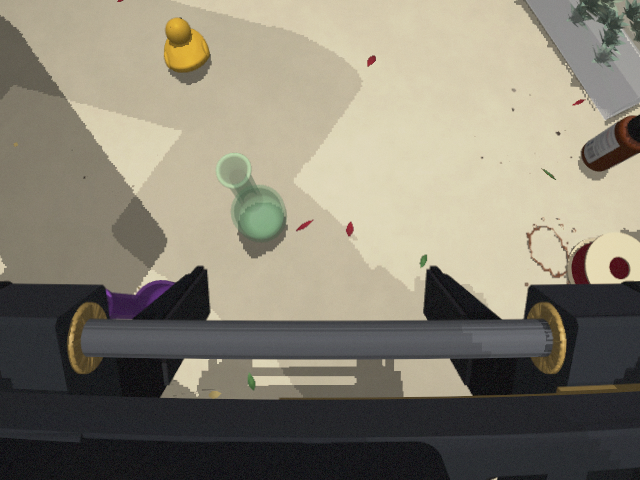

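Emit:
move_arm --plan '[[[-0.3, -0.2, -0.2], [-0.0593, 0.003, 0.1232], 1], [[-0.3, -0.2, -0.2], [-0.0593, 0.003, 0.1232], 1], [[-0.3, -0.2, -0.2], [-0.0771, 0.003, 0.1725], 1], [[-0.3, -0.2, -0.2], [-0.0771, 0.003, 0.1725], 1], [[-0.3, -0.2, -0.2], [-0.0771, 0.003, 0.1725], 1]]'

```text
t: 12.6
eef_pos: [503.6, -130.8, 7.3]
tcp_rot: [-3.14, -0.436, 1.57]
ft_force: [-0.4, -0.5, 0.3]
opening: 1.005
grip_force: 0.0
```

```bash
python3 - <<'E'
from h import *
p=eyes.read_camera("wrist"); save(p,"w7.png")
P,R=cur(); T=Rt(np.pi/2,25); print(P.round(1),readout.state()["tcp_rot"])
print([locate([p],"bud_vase_0",lambda p,x:rvase(p,x,k),q,(12,12))[:2] for k,q in((0,(451,-57)),(1,(451,-57)))])
E
```

```text
[ 503.8 -131.     7.7] [-3.14120703 -0.43555577  1.57020716]
[[array([449.063, -52.581]), np.float64(0.17)], [array([450.107, -53.587]), np.float64(0.141)]]
```

View pics/w7.png

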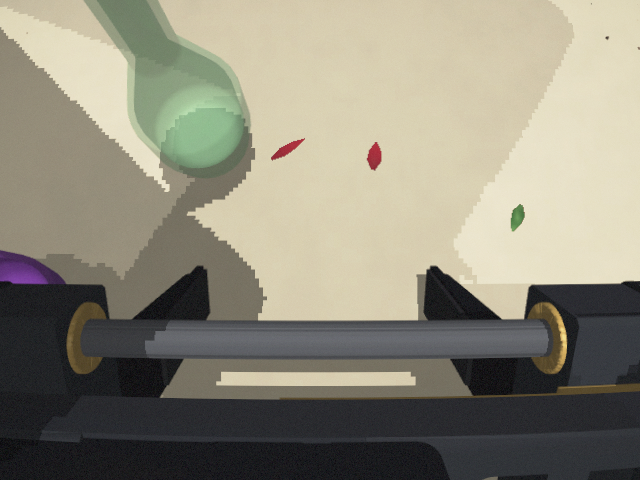

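Emit:
move_arm --plan '[[[0, 0, 0], [0.0227, 0, 0.0106], 1], [[0, 0, 0], [0.0336, 0, 0.0156], 1], [[0, 0, 0], [0.0417, 0, 0.0194], 1], [[0, 0, 0], [0.0498, 0, 0.0232], 1], [[0, 0, 0], [0.0589, 0, 0.0275], 1]]'

```text
t: 13.38
eef_pos: [503.9, -66.3, 7.7]
tcp_rot: [3.141, -0.435, 1.569]
ft_force: [1.2, -2.3, 1.6]
opening: 0.997
grip_force: 0.8
```

```bash
python3 - <<'E'
from h import *
p=eyes.read_camera("wrist"); t=eyes.read_camera("top")
P,R=cur(); print(P.round(1))
for c in(p,t): print([locate([c],"bud_vase_0",lambda p,x:rvase(p,x,k),q,(12,12))[:2] for k,q in((0,(450,-33)),(1,(450,-33)))])
E
```

```text
[503.4 -65.6   7.6]
[[array([445.516, -30.677]), np.float64(0.185)], [array([446.578, -31.473]), np.float64(0.16)]]Traceback (most recent call last):
  File "<stdin>", line 4, in <module>
  File "h.py", line 43, in locate
    return [np.round(x,3) for x in ([fit([a],ren,q,step) for a in pm]+[fit(pm,ren,q,step)] ) for x in x]
                                                                       ~~~^^^^^^^^^^^^^^^
  File "h.py", line 32, in fit
    o=minimize(f,q0,method="Nelder-Mead",options=dict(initial_simplex=sx,xatol=.05,fatol=1e-4)); return o.x,o.fun
    res = _minimize_neldermead(fun, x0, args, callback, bounds=bounds,
                               **options)
    fsim[k] = func(sim[k])
              ~~~~^^^^^^^^
    fx = function(np.copy(x), *(wrapper_args + args))
  File "h.py", line 30, in <lambda>
    f=lambda q:sum(1-np.minimum(M,r).sum()/np.maximum(M,r).sum() for p,M in pm for r in[ren(p,q)])/len(pm)
               ~~~~~~~~~~~~~~~~~~~~~~~~~~~~~~~~~~~~~~~~~~~~~~~~~~~~~~~~~~~~~~~~~~~~~~~~~~~~~~~~~~~^~~~~~~~
ZeroDivisionError: division by zero
```

Emit:
move_arm --plan '[[[0, 0, 0], [-0.0073, 0, -0.0034], 1], [[0, 0, 0], [-0.0073, -0.005, -0.0034], 1], [[0, 0, 0], [-0.0018, -0.005, -0.0008], 1], [[0, 0, 0], [0.0063, -0.005, 0.003], 1], [[0, 0, 0], [0.0154, -0.005, 0.0072], 1]]'

```text
t: 14.25
eef_pos: [498.7, -48.7, 7.6]
tcp_rot: [-3.141, -0.435, 1.57]
ft_force: [0.1, -0.7, -0.1]
opening: 1.002
grip_force: 0.3
```

Emit:
move_arm --plan '[[[0, 0, 0], [0.0091, 0, 0.0042], 1], [[0, 0, 0], [0.0172, 0, 0.008], 1], [[0, 0, 0], [0.0245, 0, 0.0114], 1]]'

```text
t: 14.62
eef_pos: [498.7, -21.7, 7.6]
tcp_rot: [-3.141, -0.436, 1.57]
ft_force: [-0.6, -0.9, 0.2]
opening: 0.998
grip_force: 0.3
```

```bash
python3 - <<'E'
from h import *
p=eyes.read_camera("wrist"); save(p,"w8.png")
P,R=cur(); print(P.round(1))
for c in(p,): print([locate([c],"bud_vase_0",lambda p,x:rvase(p,x,k),q,(12,12))[:2] for k,q in((0,(446,11)),(1,(446,11)))])
E
```

```text
[498.5 -21.    7.6]
[[array([450.12,  13.77]), np.float64(0.169)], [array([450.879,  13.017]), np.float64(0.146)]]
```

Emit:
move_arm --plan '[[[0, 0, 0], [-0.0073, 0, -0.0034], 1], [[0, 0, 0], [-0.0073, 0.005, -0.0034], 1], [[0, 0, 0], [0.0018, 0.005, 0.0008], 1], [[0, 0, 0], [0.0109, 0.005, 0.0051], 1], [[0, 0, 0], [0.0181, 0.005, 0.0085], 1]]'

```text
t: 15.4
eef_pos: [503.5, -1.5, 7.5]
tcp_rot: [-3.141, -0.436, 1.57]
ft_force: [0.4, -1.0, -0.3]
opening: 1.003
grip_force: 0.4
```

Emit:
move_arm --plan '[[[0, 0, 0], [-0.0091, 0, -0.0042], 1], [[0, 0, 0], [-0.0363, 0, -0.0169], 1], [[0, 0, 0], [-0.0363, 0, -0.0169], 1]]'

```text
t: 15.78
eef_pos: [504.1, -44.4, 7.5]
tcp_rot: [3.141, -0.435, 1.568]
ft_force: [0.4, -0.2, 0.0]
opening: 0.997
grip_force: 0.0
```

```bash
python3 - <<'E'
from h import *
p=eyes.read_camera("wrist"); t=eyes.read_camera("top"); save(p,"w8.png")
P,R=cur(); print(P.round(1))
for c in(p,t):
  try: print([locate([c],"bud_vase_0",lambda p,x:rvase(p,x,k),q,(12,12))[:2] for k,q in((0,(450,32)),(1,(450,32)))])
  except Exception as e: print(e)
yaw=np.arctan2(219-33,515-450); d=np.array([np.cos(yaw),np.sin(yaw),0]); T=Rt(yaw,25); print(yaw)
v=np.array([450,33,0])
print(rows(P,R,[(P+[0,-8,150],R),(v-60*d+[0,0,160],T),(v-45*d+[0,0,7.5],T)],-.5))
E
```

```text
[503.6 -42.8   7.5]
[[array([451.058,  38.584]), np.float64(0.17)], [array([451.836,  37.577]), np.float64(0.14)]]
division by zero
1.2346005492876935
[[[0.0, 0.0, 0.0], [0.0561, -0.0001, -0.1394], -0.5], [[-8.1, 0.0, 17.3], [0.0816, -0.0735, -0.1302], -0.5], [[-8.1, 0.0, 17.3], [0.0301, -0.0685, 0.014], -0.5]]
```

View pics/w8.png

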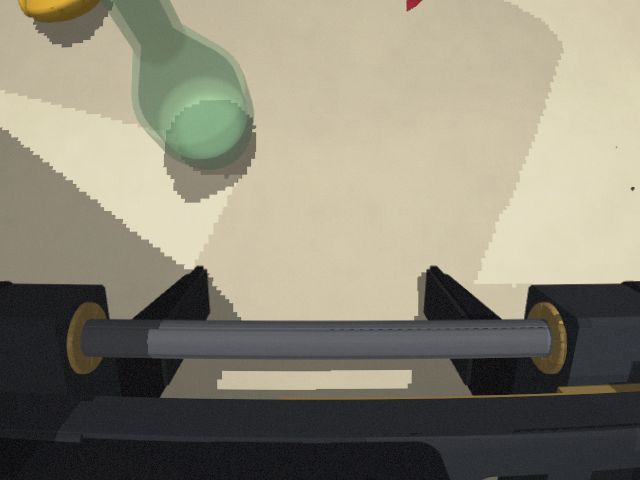

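```bash
python3 - <<'E'
from h import *
P,R=cur(); v=np.array([450.5,34.5,0]); g=np.array([515.,219,0]); d=g-v; d/=np.linalg.norm(d); yaw=np.arctan2(d[1],d[0]); T=Rt(yaw,25)
print(P.round(1),yaw,rows(P,R,[((504,-20,7.5),T),(v-42*d+[0,0,7.5],T)],-.5))
E
```

```text
[503.5 -42.1   7.5] 1.2344836950055158 [[[-8.1, 0.0, 17.4], [0.02, 0.0005, 0.0093], -0.5], [[-8.1, 0.0, 17.4], [0.0334, -0.0669, 0.0156], -0.5]]
```

Emit:
move_arm --plan '[[[-8.1, 0, 17.4], [0.02, 0, 0.009], -0.5], [[-8.1, 0, 17.4], [0.02, 0, 0.009], -0.5], [[-8.1, 0, 17.4], [0.02, 0, 0.009], -0.5], [[-8.1, 0, 17.4], [0.02, 0, 0.009], -0.5], [[-8.1, 0, 17.4], [0.02, 0, 0.009], -0.5]]'

```text
t: 16.65
eef_pos: [504.1, -20.7, 7.8]
tcp_rot: [3.141, -0.435, 1.237]
ft_force: [0.7, -0.4, -0.4]
opening: 0.531
grip_force: 0.0
```

Emit:
move_arm --plan '[[[0, 0, 0], [-0.0085, -0.0294, -0.004], -0.5], [[0, 0, 0], [-0.0085, -0.0589, -0.004], -0.5], [[0, 0, 0], [-0.0085, -0.0589, -0.004], -0.5]]'

```text
t: 17.02
eef_pos: [443.8, -9.6, 7.9]
tcp_rot: [-3.14, -0.436, 1.235]
ft_force: [-0.5, -0.4, 0.4]
opening: 0.263
grip_force: 0.0
```

```bash
python3 - <<'E'
from h import *
p=eyes.read_camera("wrist"); save(p,"w9.png")
P,R=cur(); print(P.round(1),readout.state()["tcp_rot"])
q=[locate([p],"bud_vase_0",lambda p,x:rvase(p,x,k),(450,34),(12,12))[:2] for k in(0,1)]; print(q)
print((R.T@(np.r_[q[1][0],P[2]]-P)).round(1))
E
```

```text
[445.2 -10.2   7.9] [-3.14144149 -0.4355456   1.23496943]
[[array([455.483,  35.689]), np.float64(0.198)], [array([454.891,  34.621]), np.float64(0.173)]]
[41.2 -5.6 19.2]
```

Emit:
move_arm --plan '[[[0, 0, 0], [0.0027, -0.006, 0.0013], -0.5], [[0, 0, 0], [0.0091, -0.006, 0.0042], -0.5], [[0, 0, 0], [0.0163, -0.006, 0.0076], -0.5], [[0, 0, 0], [0.0245, -0.006, 0.0114], -0.5], [[0, 0, 0], [0.0354, -0.006, 0.0165], -0.5]]'

```text
t: 17.8
eef_pos: [452.6, 29.5, 7.8]
tcp_rot: [-3.142, -0.435, 1.234]
ft_force: [-0.2, -0.1, -0.1]
opening: 0.252
grip_force: 0.3
```

```bash
python3 - <<'E'
from h import *
p=eyes.read_camera("wrist"); save(p,"w9.png")
P,R=cur(); print(P.round(1),readout.state()["tcp_rot"])
q=[locate([p],"bud_vase_0",lambda p,x:rvase(p,x,k),(455,53),(12,12))[:2] for k in(0,1)]; print(q)
print((R.T@(np.r_[q[1][0],P[2]]-P)).round(1))
E
```

```text
[452.6  30.6   7.9] [-3.14120456 -0.43586083  1.23506772]
[[array([463.669,  59.672]), np.float64(0.137)], [array([463.045,  57.708]), np.float64(0.111)]]
[26.3  0.9 12.3]
```

View pics/w9.png

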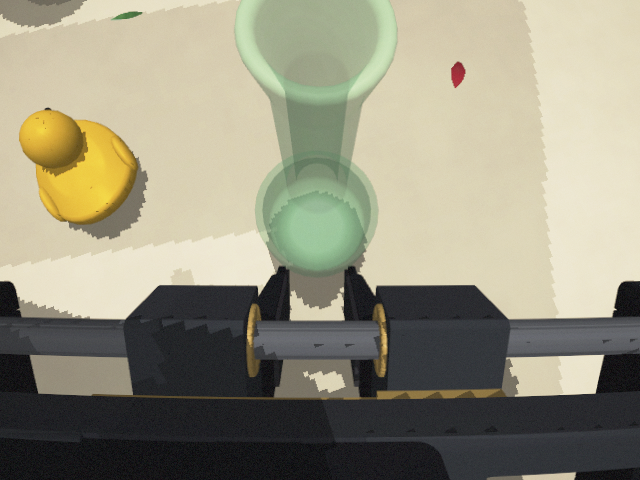

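```bash
python3 - <<'E'
from h import *
P,R=cur(); R=Rt(1.235,25); P=np.array([452.6,30.3,7.7])
d0=np.array([np.cos(1.235),np.sin(1.235)]); A=P[:2]+28.5*d0; C=np.array([517,150.]); B=np.array([516,203.])
print(A)
T=[]
for i in range(1,12):
    t=min(i/11,1); t=t*.92+.08*t*t; v=(1-t)**2*A+2*t*(1-t)*C+t*t*B; yaw=1.235+(1.6-1.235)*t; d=np.array([np.cos(yaw),np.sin(yaw)])
    T.append((np.r_[v-28.5*d,7.7],Rt(yaw,25)))
for s in(0,5):
    for r in rows(P,R,T[s:s+5] if s==0 else T[s:],-.5): print(r)
    P,R=T[s+4]
print(T[-1][0])
E
```

```text
[461.99135206  57.20822377]
[[0.7, 0.0, -1.6], [0.0158, 0.0042, 0.0074], -0.5]
[[1.5, 0.0, -3.2], [0.0311, 0.0079, 0.0145], -0.5]
[[2.3, 0.0, -4.9], [0.046, 0.011, 0.0214], -0.5]
[[3.1, 0.0, -6.5], [0.0603, 0.0136, 0.0281], -0.5]
[[3.8, 0.0, -8.2], [0.074, 0.0156, 0.0345], -0.5]
[[0.8, 0.0, -1.7], [0.0128, 0.0036, 0.006], -0.5]
[[1.6, 0.0, -3.5], [0.025, 0.0065, 0.0117], -0.5]
[[2.4, -0.0, -5.2], [0.0367, 0.0085, 0.0171], -0.5]
[[3.3, 0.0, -7.0], [0.0478, 0.0098, 0.0223], -0.5]
[[4.1, -0.0, -8.9], [0.0582, 0.0101, 0.0272], -0.5]
[[5.0, 0.0, -10.7], [0.068, 0.0095, 0.0317], -0.5]
[516.83218639 174.51215231   7.7       ]
```

Emit:
move_arm --plan '[[[0.7, 0, -1.6], [0.0158, 0.0042, 0.0074], -0.5], [[1.5, 0, -3.2], [0.0311, 0.0079, 0.0145], -0.5], [[2.3, 0, -4.9], [0.046, 0.011, 0.0214], -0.5], [[3.1, 0, -6.5], [0.0603, 0.0136, 0.0281], -0.5], [[3.8, 0, -8.2], [0.074, 0.0156, 0.0345], -0.5]]'

```text
t: 18.58
eef_pos: [494.3, 101.6, 7.7]
tcp_rot: [3.142, -0.435, 1.394]
ft_force: [-0.2, 0.3, -0.4]
opening: 0.249
grip_force: 0.3
```

```bash
python3 - <<'E'
from h import *
p=eyes.read_camera("wrist")
P,R=cur(); print(P.round(1),readout.state()["tcp_rot"])
q=locate([p],"bud_vase_0",lambda p,x:rvase(p,x,1),P[:2]+28*R[:2,0],(12,12))[:2]; print(q)
print((R.T@(np.r_[q[0],P[2]]-P)).round(1))
E
```

```text
[495.  102.6   7.8] [ 3.14070814 -0.43575156  1.39679356]
[array([500.247, 131.477]), np.float64(0.117)]
[26.6  0.1 12.4]
```

Still cradled and on course.

Emit:
move_arm --plan '[[[0.8, 0, -1.7], [0.0128, 0.0036, 0.006], -0.5], [[1.6, 0, -3.5], [0.025, 0.0065, 0.0117], -0.5], [[2.4, 0, -5.2], [0.0367, 0.0085, 0.0171], -0.5], [[3.3, 0, -7.0], [0.0478, 0.0098, 0.0223], -0.5], [[4.1, 0, -8.9], [0.0582, 0.0101, 0.0272], -0.5]]'

```text
t: 19.3
eef_pos: [515.4, 163.0, 7.6]
tcp_rot: [3.141, -0.435, 1.566]
ft_force: [-0.0, 0.2, -0.4]
opening: 0.252
grip_force: 0.3
```

```bash
python3 - <<'E'
from h import *
p=eyes.read_camera("wrist"); save(p,"w10.png")
P,R=cur(); print(P.round(1),readout.state()["tcp_rot"])
q=locate([p],"bud_vase_0",lambda p,x:rvase(p,x,1),P[:2]+28*R[:2,0],(12,12))[:2]; print(q)
print((R.T@(np.r_[q[0],P[2]]-P)).round(1), locate([p],"stand",rstand,(561,249,.129),(6,6,.05))[:2])
q=(561.4,248.8,.13)
P0,R0=P,R
print(rows(P,R,[((516.5,P[1]+k,7.6),Rt(1.6,25)) for k in(8,16,22,27,30)],-.5))
E
```

```text
[515.7 163.9   7.7] [ 3.1402292  -0.43558163  1.56857194]
[array([516.072, 193.037]), np.float64(0.114)]
[26.4  0.3 12.3] [array([5.62938e+02, 2.48289e+02, 1.45000e-01]), np.float64(0.439)]
[[[0.8, 0.0, -1.6], [0.0072, 0.0008, 0.0035], -0.5], [[0.8, 0.0, -1.6], [0.0145, 0.0008, 0.0068], -0.5], [[0.8, 0.0, -1.6], [0.0199, 0.0007, 0.0094], -0.5], [[0.8, 0.0, -1.6], [0.0244, 0.0007, 0.0115], -0.5], [[0.8, 0.0, -1.6], [0.0272, 0.0007, 0.0127], -0.5]]
```

View pics/w10.png

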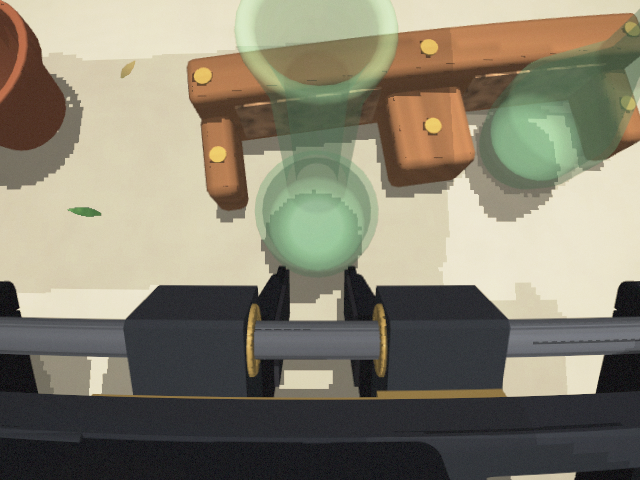

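Emit:
move_arm --plan '[[[0, 0, 0], [0.0072, 0, 0.0034], -0.5], [[0, 0, 0], [0.0127, 0, 0.0059], -0.5], [[0, 0, 0], [0.0163, 0, 0.0076], -0.5], [[0, 0, 0], [0.019, 0, 0.0089], -0.5], [[0, 0, 0], [0.0204, 0, 0.0095], -0.5]]'

```text
t: 20.08
eef_pos: [515.4, 184.8, 7.6]
tcp_rot: [3.141, -0.435, 1.564]
ft_force: [-1.0, 0.0, -0.0]
opening: 0.251
grip_force: 0.3
```

Emit:
move_arm --plan '[[[0, 0, 0], [0.0009, 0, 0.0004], -0.5], [[0, 0, 0], [0.0014, 0, 0.0006], -0.5], [[0, 0, 0], [0.0018, 0, 0.0008], -0.5]]'

```text
t: 20.45
eef_pos: [515.4, 186.6, 7.7]
tcp_rot: [3.141, -0.435, 1.564]
ft_force: [0.2, -0.2, 0.7]
opening: 0.248
grip_force: 0.3
```

Emit:
move_arm --plan '[[[0, 0, 0], [0.0009, 0, 0.0004], -0.5], [[0, 0, 0], [0.0014, 0, 0.0006], -0.5], [[0, 0, 0], [0.0018, 0, 0.0008], -0.5]]'

```text
t: 20.82
eef_pos: [515.5, 188.7, 7.7]
tcp_rot: [3.141, -0.435, 1.564]
ft_force: [0.4, -0.2, 0.8]
opening: 0.253
grip_force: 0.2
```

Emit:
move_arm --plan '[[[0, 0, 0], [0.0009, 0, 0.0004], -0.5], [[0, 0, 0], [0.0014, 0, 0.0006], -0.5], [[0, 0, 0], [0.0014, 0, 0.0006], -0.5]]'

```text
t: 21.2
eef_pos: [515.5, 190.0, 7.7]
tcp_rot: [3.141, -0.435, 1.564]
ft_force: [-0.6, -1.7, -0.0]
opening: 0.251
grip_force: 1.1
```

Contact is beginning; one more small nudge, then back off.

Emit:
move_arm --plan '[[[0, 0, 0], [0.0007, 0, 0.0003], -0.5], [[0, 0, 0], [0.0009, 0, 0.0004], -0.5]]'

```text
t: 21.45
eef_pos: [515.7, 190.5, 7.6]
tcp_rot: [3.14, -0.434, 1.564]
ft_force: [0.0, -8.8, -0.8]
opening: 0.25
grip_force: 3.7
```

Emit:
move_arm --plan '[[[0, 0, 0], [-0.009, 0, -0.0042], -0.5], [[0, 0, 0], [-0.036, 0, -0.017], -0.5], [[0, 0, 0], [-0.0725, 0, -0.0338], -0.5], [[0, 0, 0], [-0.0725, 0, -0.0338], -0.5]]'

```text
t: 21.95
eef_pos: [515.3, 109.1, 7.9]
tcp_rot: [3.141, -0.436, 1.56]
ft_force: [-0.1, -1.2, -0.6]
opening: 0.249
grip_force: 0.0
```

```bash
python3 - <<'E'
from h import *
p=eyes.read_camera("wrist"); t=eyes.read_camera("top"); s=eyes.read_camera("scene")
st=locate([p,t],"stand",rstand,(561.5,249,.13),(6,6,.05)); print(st)
for q in((515,219),(614.3,232)):
  for c in(p,t,s):
    try:
      x,e=locate([c],"bud_vase_0",lambda p,x:rvase(p,x,1),q,(10,10))[:2]
      print(x,e,(Ro.from_euler('z',.13).as_matrix().T@np.r_[x-[561.4,248.6],0]).round(1))
    except Exception as ex: print("none")
for n,q in(("rubber_duck",(372,117)),("mini_pot",(363,261)),("glue_bottle",(795,15)),("ribbon_spool",(776,-101)),("tape_roll",(521,-315))):
  print(n,[ (r["uv"].round() if hasattr(r["uv"],"round") else r["uv"]) for r in eyes.cut_out(t,n)[:1]])
P,R=cur(); print(P.round(1),readout.state()["ft_force"])
E
```

```text
[array([5.62737e+02, 2.50826e+02, 1.31000e-01]), np.float64(0.38), array([5.60700e+02, 2.47387e+02, 1.43000e-01]), np.float64(0.33), array([5.62468e+02, 2.50089e+02, 1.35000e-01]), np.float64(0.363)]
[516.137 224.252] 0.048 [-48.  -18.3   0. ]
[514.998 219.129] 0.13 [-49.8 -23.2   0. ]
[538.189 183.552] 0.449 [-31.4 -61.5   0. ]
[619.308 235.689] 0.072 [ 55.7 -20.3   0. ]
[615.034 233.693] 0.098 [ 51.2 -21.7   0. ]
[642.374 195.83 ] 0.412 [ 73.4 -62.8   0. ]
rubber_duck []
mini_pot [[203.6, 240.7]]
glue_bottle [[302.9, 150.1]]
ribbon_spool [[352.7, 153.2]]
tape_roll []
[514.8 111.2   7.8] [-0.12142539  0.11270253  0.22319422]
```

Emit:
move_arm --plan '[[[0, 0, 0], [0.02, 0, -0.05], -0.5], [[0, 0, 0], [0, 0, -0.1], -0.5], [[0, 0, 0], [0, 0, -0.14], -0.5], [[0, 0, 0], [0, 0, -0.14], -0.5]]'

```text
t: 23.25
eef_pos: [515.4, 50.9, 136.9]
tcp_rot: [3.136, -0.434, 1.564]
ft_force: [0.8, -0.2, -0.2]
opening: 0.249
grip_force: 0.0
```

```bash
python3 - <<'E'
from h import *
p=eyes.read_camera("wrist")
for q in((515,219),(614.3,232)): print(locate([p],"bud_vase_0",lambda p,x:rvase(p,x,1),q,(10,10))[:2])
print(env.job_done())
E
```

```text
[array([516.125, 224.786]), np.float64(0.157)]
[array([616.81 , 236.056]), np.float64(0.12)]
the job is handed in; nothing more can be done
None
```

I pushed both vases upright until they touched the rail, one per bay, then withdrew the hand and handed the job in at about 23 s. The hand-in reported no verdict. I did not re-check the duck, pot or tape roll at the end, and I viewed 13 pictures where the limit was 10.

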